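# Unstack the delivery onto the display stands

## Robot

A 7-joint arm with a two-finger parallel gripper is mounted at the origin on the work surface. World frame = base frame: x ahead of the robot, y to its left, z up, the work surface at z = 0. Lengths are in mm, angles in rad, forces in N, time in s.
With the tool pointing down it reaches from about 400 to 850 mm from the base axis. Payload 6.9 kg.
Tool frame: the origin (TCP) lies between the finger pads; the fingertips stand 22 mm ahead of it and the grasp point (between the pads) lies 3 mm ahead of it (bot.tips_ahead is the distance from the TCP to the fingertips, in mm); z points along the fingers, y is the line along which they close (so a half turn about z gives the same grasp; the last joint's range is limited). The gripper opens to 85 mm and grips with 20 to 120 N. Pads are 22 mm wide; open, the fingers measure 114 mm over their backs; the gripper's body (76 mm by 85 mm) begins 54 mm behind the grasp point. The pads swing forward as they close: fully open they stand 13 mm farther back than shut.
Start: joints at [-1.081, 0.507, -0.238, 1.5, 0.126, 1.149, -0.155], TCP at [234.047, 579.512, 253.275] pointing down, gripper open.
Joint ranges: [-3.08, 3.08], [-0.24, 2.05], [-1.43, 1.35], [0, 2.5], [-1.52, 4.66], [0.17, 1.96], [-2.89, 2.89]. Speed limits (rad/s): [2.39, 2.39, 3.14, 3.14, 3.14, 3.14, 3.14].

## Interface

Orientations are given as [roll, pitch, yaw] about the fixed x, y, z axes, in that order (R = Rz(yaw) Ry(pitch) Rx(roll)).
In Python, from cell import sensors, eyes, ticket, bot gives the robot as it stands.
- The arm moves only by the shell command python3 -m inch 'ROWS' [FORCE]. ROWS is a JSON object whose one key "rows" holds a list of rows, each an object with "rot": the turn, a rotation vector about the tool's x, y, z in degrees, a list of three; "delta_pos": the shift along the tool's x, y, z in units of 40 mm (1.0 is 40 mm), a list of three; "gripper": the opening, from 0 (shut) to 1 (fully open). A call has exactly 10 rows; each row is the pose to reach, as a shift and turn from the pose commanded when the call began, along the tool's axes at that moment; what a row does not reach only later rows make up. A row lasts 1/12 s, in which the tool goes at most 41.7 mm and 7.16 degrees, less where a joint would pass 70% of its speed; a pose out of reach is approached as far as the arm can. A call with a gripper value outside its range is refused whole. The fingers move at their own pace and stop on an object; FORCE is the grip in N (left out, the last holds). Time passes only in rows, so rows that repeat a pose let the fingers close, or fill a call up. It gives the time, the measured TCP pose, the force, the opening and the grip force at its end, in the units of the state.
- sensors.get_obs(): the state, without advancing time (a new reading comes with each control period).
- eyes.snapshot(name): name is "scene" or "side" or "wrist"; returns a dict with "color" (384x512x3 uint8, red, green, blue), "range_z" (384x512 float32, mm along the optical axis (not along the pixel's ray), 0 where there is no reading), "mtx" (3x3 intrinsics, pixels), "rvec" (rotation vector, rad) and "tvec" (3), from world to camera coordinates, as OpenCV has them. Camera axes: x right, y down, z forward; pixel columns grow to the right and rows downward; lengths in mm; the calibration is good to about 2 mm. A picture is of the moment at which its call begins.
- ticket.hand_in(): hands the job in; it is judged then, once.
The state is a dict: "time_s": time; "qpos": joint angles; "qd": joint speeds; "tau": joint torques, N m; "tcp_pos": TCP position; "tool_rot": TCP orientation; "wrist_force": force on the tool from outside, world axes, zero at the start; "torque": the same for the moment, N m; "gripper_width": opening from 0.0 (shut) to 1.0 (fully open); "grip_force": force on a finger pad.
Only numpy, scipy, OpenCV 4.12 (cv2) and the standard library are available. Lean on these libraries where they do the work, as an engineer would, in place of code of your own. Each camera call takes 0.05 s, during which the arm holds its last target. There are 200 camera calls.

## Task

Take the stack of confectionery apart from the top, one piece at a time, and set each piece, and the one standing beside the stack, upright in the middle of the black display stand of its own shape: oblong carton, square tin, round tin and six-sided box. Line the carton and the square tin up with the edges of their stands. Set things down rather than dropping them, tip nothing over, and leave the cup and the jar where they are.

Things in the scene. Friction and masses are not known exactly. Their poses are not given: they have to be found in the camera images.
- carton: loose oblong wafer carton of plain brown cardboard with a cream band, 56 (its x) x 120 (its y) x 45 mm high, upright; origin at the centre of its underside. At the start it stands on the counter, either alone or as the bottom of the stack
- square_tin: loose square biscuit tin of plain steel, closed, 62 x 62 mm, 45 mm high, x and y axes square to its sides; origin at the centre of its underside. At the start it stands on the counter, either alone or as the bottom of the stack
- round_tin: loose round sweet tin of plain aluminium, closed, flat-topped, 48 mm in diameter (49 over a thin band), 40 mm high, z along its axis; origin at the centre of its underside. At the start it stands centrally on whichever of the carton or the square tin is the bottom of the stack
- hex_box: loose six-sided cream chocolate box with a brown band, 36 mm across its flats (one pair of flats faces its +x and -x, the others at every 60 degrees), 34 mm high; origin at the centre of its underside. At the start it stands on top of the round tin
- long_stand: fixed black slate display stand for the carton: oblong block 80 (its x) x 144 (its y) mm, 20 mm high with a flat top; origin at the centre of its underside, on the counter
- square_stand: fixed black slate display stand for the square tin: square block 86 x 86 mm, 30 mm high with a flat top, x and y axes square to its sides; origin at the centre of its underside, on the counter
- round_stand: fixed black slate display stand for the round tin: drum 72 mm in diameter, 45 mm high with a flat top; origin at the centre of its underside, on the counter
- hex_stand: fixed black slate display stand for the six-sided box: six-sided block 60 mm across its flats, 60 mm high with a flat top; origin at the centre of its underside, on the counter
- cup: bystander, to be left alone: loose white espresso cup, 50 mm across, 50 mm high, standing on the counter; origin at the centre of its underside
- jar: bystander, to be left alone: loose closed amber glass jar with a dark lid, 44 mm across, 65 mm high, standing on the counter; origin at the centre of its underside
Not all that is in view belongs to the job. Leave any blue or red look-alike of the square_tin alone.

How it is judged:
By the outcome, as a careful person would: the job done as asked, in the order asked, and still so for the second after the job is handed in, with the robot touching nothing.
It also fails if it takes over 128 s, if anything falls off the work surface, if the arm or the gripper's body presses on something with over 40 N, if the wrist force passes 120 N, or if a joint passes its speed limit or range.

## Working session

There is one attempt and no reset: what is moved stays moved. The work goes in short steps, Python scripts to look and compute and a shell command to move; the robot and the scene stay as the last step left them, time stands still between calls to the robot, and variables do not carry over. Pictures are saved under pics/ and viewed, at most 14 in all, crops included, and the job is handed in when it is done.

```bash
mkdir -p pics; ls; cat > h.py <<'E'
import numpy as np, cv2
from cell import sensors, eyes, bot
def snap(n):
    s=eyes.snapshot(n); np.savez(f'{n}.npz',**s); return s
def load(n): return dict(np.load(f'{n}.npz'))
def cloud(s):
    R=cv2.Rodrigues(np.array(s['rvec'],float))[0]; t=np.array(s['tvec'],float).ravel(); K=s['mtx']
    v,u=np.mgrid[:384,:512]; z=s['range_z'].astype(float)
    P=np.stack([(u-K[0,2])/K[0,0]*z,(v-K[1,2])/K[1,1]*z,z],-1)
    W=(P-t)@R; W[z==0]=np.nan
    return W
def save(img,f): cv2.imwrite(f,img[...,::-1])
E
python3 - <<'E'
from h import *
o=sensors.get_obs(); print({k:np.round(v,3) for k,v in o.items()}, bot.tips_ahead)
for n in ['scene','side','wrist']:
    s=snap(n)
a=load('scene')['color'];b=load('side')['color'];
save(cv2.resize(a,(800,600)),'pics/scene.png');save(cv2.resize(b,(800,600)),'pics/side.png')
E
```

```text
pics
{'time_s': np.float64(0.0), 'qpos': array([-1.082,  0.508, -0.238,  1.501,  0.126,  1.149, -0.155]), 'qd': array([-0.002,  0.001,  0.001,  0.001,  0.001,  0.   , -0.001]), 'tau': array([-0.0000e+00, -6.2058e+01, -2.1860e+00, -2.4965e+01,  1.3000e-02,
        1.2000e-02,  0.0000e+00]), 'tcp_pos': array([233.889, 579.078, 252.425]), 'tool_rot': array([-3.14 ,  0.   ,  2.758]), 'wrist_force': array([ 0.128,  0.855, -0.201]), 'torque': array([ 0.035, -0.039, -0.011]), 'grip_force': np.float64(0.0), 'gripper_width': np.float64(1.001)} 22.0
```

View pics/scene.png

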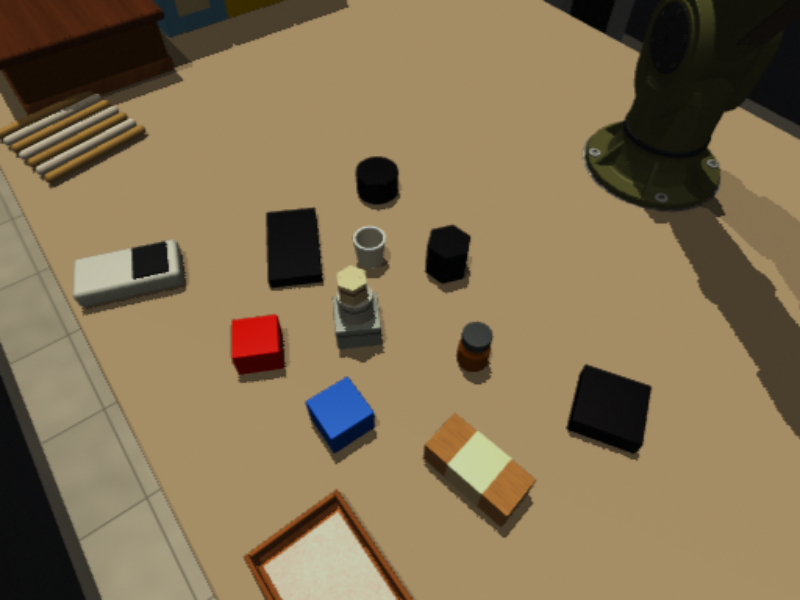

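View pics/side.png

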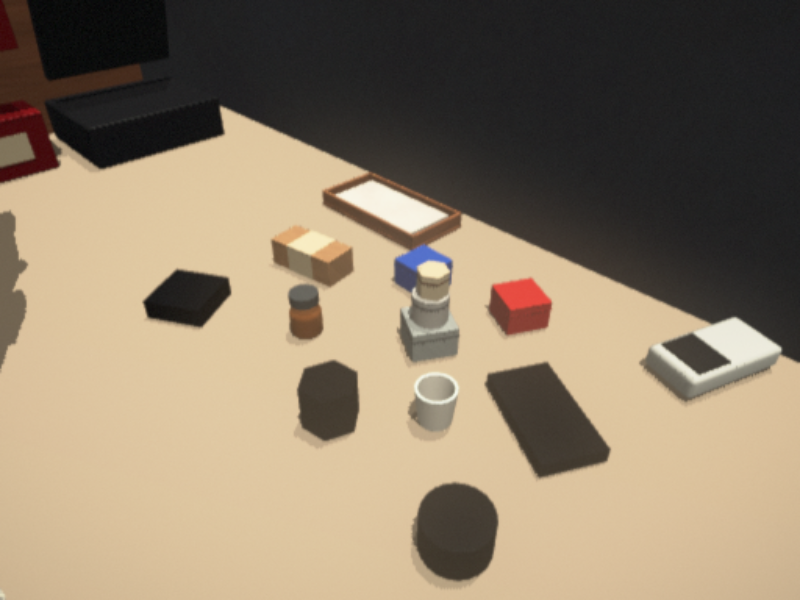

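The scene view (800x600) shows the stack of hex box, round tin and grey square tin at (355,300). The carton stands alone at (480,470). The stands are round (377,180), hex (448,250), long (293,247) and square (610,408), with the cup at (369,245) and the jar at (475,345).

Candidates for the square tin are grey (357,320), red (257,343) and blue (340,412). The grey one fits, being plain steel and under the stack; red and blue are look-alikes. I'll confirm in a crop while measuring.

```bash
python3 - <<'E'
from h import *
a=load('scene')['color']
save(cv2.resize(a[140:300,130:350],(800,582),interpolation=cv2.INTER_CUBIC),'pics/crop.png')
S=800/512
px={'scene':dict(hex=(352,273),rnd=(357,303),sq=(357,320),carton=(480,470),rs=(377,168),hs=(450,238),ls=(293,245),ss=(610,403),cup=(369,235),jar=(476,333),red=(257,332),blue=(340,400)),
'side':dict(hex=(433,270),rnd=(430,300),sq=(415,320),carton=(310,245),rs=(457,510),hs=(330,385),ls=(545,410),ss=(187,290),cup=(436,388),jar=(304,295),red=(520,293),blue=(424,256))}
H=dict(hex=119,rnd=85,sq=45,carton=45,rs=45,hs=60,ls=20,ss=30,cup=50,jar=65,red=45,blue=45)
W={n:cloud(load(n)) for n in px}
base={}
for k in H:
  for n in px:
    w=W[n]; u,v=(np.array(px[n][k])/S).astype(int)
    m=np.abs(np.arange(512)[None]-u)+0*w[...,0]; 
    mask=np.isfinite(w[...,2])&(np.abs(w[...,2]-H[k])<7)
    # component near seed
    nl,lab,st,ce=cv2.connectedComponentsWithStats(mask.astype(np.uint8),connectivity=4)
    sub=lab[max(v-8,0):v+9,u-8:u+9]; ids=np.bincount(sub[sub>0].ravel()) if (sub>0).any() else None
    if ids is None: print(k,n,'none', w[v,u]); continue
    P=w[lab==ids.argmax()]; z=np.median(P[:,2]); P=P[np.abs(P[:,2]-z)<3]
    r=cv2.minAreaRect(P[:,:2].astype(np.float32)); c,rad=cv2.minEnclosingCircle(P[:,:2].astype(np.float32))
    print(k,n,len(P),'z%.1f'%z,'rect',np.round(r[0],1),np.round(r[1],1),'%.1f'%r[2],'circ',np.round(c,1),'%.1f'%rad)
for n in px:
  w=W[n]; m=np.abs(w[...,2])<6; print(n,'table z',np.nanmedian(w[...,2][m]))
E
```

```text
hex scene 234 z119.3 rect [639.6 -23. ] [36.4 38.2] 82.5 circ [639.  -23.2] 20.1
hex side 200 z118.5 rect [637.6 -23.4] [39.8 37.3] 5.7 circ [638.  -23.8] 21.3
rnd scene 114 z85.5 rect [639.2 -15.6] [35.3 47. ] 73.6 circ [637.9 -21.4] 23.9
rnd side 117 z84.7 rect [629.5 -26.2] [32.7 47.7] 28.9 circ [635.5 -22.6] 24.0
sq scene 290 z45.3 rect [637.8 -20.4] [61.9 61.6] 60.5 circ [637.4 -21.7] 42.3
sq side 277 z44.7 rect [635.4 -22.4] [63.2 62.3] 60.9 circ [634.7 -22.5] 42.4
carton scene 2041 z46.0 rect [643.7 237.9] [ 58.  120.1] 9.8 circ [643.3 237.7] 65.6
carton side 633 z44.9 rect [642.1 237.1] [ 58.8 124.2] 10.1 circ [643.  238.3] 66.3
rs scene 402 z45.4 rect [ 445.1 -240.6] [69.2 69.6] 66.9 circ [ 444.9 -240.4] 36.0
rs side 1837 z44.8 rect [ 442.5 -242.5] [71.5 69.9] 44.6 circ [ 442.7 -242. ] 36.3
hs scene 455 z60.5 rect [460.1 -35.8] [66.5 60. ] 40.9 circ [460.4 -35.5] 34.0
hs side 788 z59.7 rect [458.7 -36.3] [60.9 67.6] 7.4 circ [458.8 -36. ] 34.2
ls scene 1436 z20.3 rect [ 633.2 -206.3] [146.3  79.9] 61.9 circ [ 632.9 -206.9] 81.1
ls side 2798 z19.9 rect [ 631.2 -207.6] [145.8 
[... 209 characters left out ...]
 z49.2 rect [ 546.3 -119.2] [47.9 46.9] 89.5 circ [ 546.7 -119. ] 25.0
cup side 212 z48.5 rect [ 544.  -120.1] [49.3 48.5] 77.8 circ [ 544.4 -119.5] 25.5
jar scene 260 z65.7 rect [539.4 113.8] [38.3 38.6] 49.8 circ [538.7 114.2] 20.1
jar side 187 z64.6 rect [537.4 113.1] [38.9 38.2] 34.0 circ [536.9 113.3] 20.3
red scene 745 z45.4 rect [767.4 -69.4] [63.1 60.8] 63.0 circ [768.6 -69.2] 41.5
red side 514 z44.7 rect [766.3 -71.2] [62.6 63.8] 63.7 circ [766.  -71.1] 41.2
blue scene 967 z45.5 rect [734.7  83.9] [63.2 61.9] 88.0 circ [735.6  84.2] 42.3
blue side 296 z44.7 rect [733.4  84.2] [63.2 63.5] 87.1 circ [735.   83.3] 41.7
scene table z 0.7610788725650992
side table z -0.028044471349136783
```

View pics/crop.png

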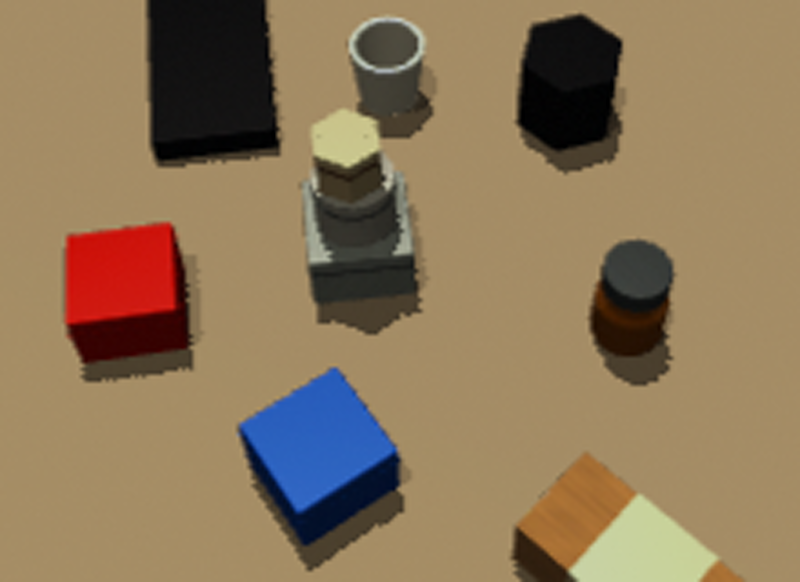

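The crop confirms it: the steel-grey square tin at crop (358,250) is under the round tin and the cream hex box at (345,140). Red (122,275) and blue (320,440) are the look-alikes and stay put. Next I'll fit the hex orientation and write a helper that gives shifts in the move axes.

```bash
cat >> h.py <<'E'
from scipy.spatial.transform import Rotation as Ro
def go(x,y,z,yawdeg):
    "shift/turn from the measured pose to a tool-down target"
    o=sensors.get_obs(); R0=Ro.from_euler('xyz',o['tool_rot']); p=np.array(o['tcp_pos'])
    R1=Ro.from_euler('xyz',[180,0,yawdeg],degrees=True)
    d=R0.inv().apply(np.array([x,y,z])-p)/40; r=(R0.inv()*R1).as_rotvec(degrees=True)
    print('target',(x,y,z,yawdeg),'delta',np.round(d,2),'rot',np.round(r,1))
def hexfit(P):
    best=None
    for th in np.arange(0,60,.5):
        A=np.radians(th+np.array([0,60,120])); pr=P@np.stack([np.cos(A),np.sin(A)])
        lo,hi=np.percentile(pr,1,0),np.percentile(pr,99,0)
        w=(hi-lo).max()
        if best is None or w<best[0]: best=(w,th,hi-lo,np.linalg.lstsq(np.stack([np.cos(A),np.sin(A)],1),(hi+lo)/2,rcond=None)[0])
    return best
E
python3 - <<'E'
from h import *
for n in ['scene','side']:
    w=cloud(load(n)).reshape(-1,3)
    for c,z in (((638.7,-23.3),119),((459.4,-36),60)):
        P=w[(np.abs(w[:,2]-z)<2.5)&(np.hypot(w[:,0]-c[0],w[:,1]-c[1])<45)][:,:2]
        print(n,len(P),hexfit(P))
s=load('wrist'); R=cv2.Rodrigues(s['rvec'])[0]; print('wristcam pos',-R.T@s['tvec'].ravel(),'fwd',R[2],'right',R[0])
go(638,-23,200,150.7)
print(np.degrees(sensors.get_obs()['tool_rot']))
E
```

```text
scene 227 (np.float64(35.46366312220198), np.float64(30.0), array([35.46366312, 34.96138438, 34.20893488]), array([639.3123298 , -22.84101305]))
scene 443 (np.float64(60.09891914480221), np.float64(8.5), array([60.09891914, 59.39088586, 57.99969293]), array([460.44520351, -35.61558009]))
side 187 (np.float64(36.2440221732669), np.float64(25.5), array([36.24402217, 36.21949384, 35.61433561]), array([637.90056193, -23.94116119]))
side 767 (np.float64(59.63405300444889), np.float64(11.0), array([59.05550611, 59.634053  , 58.39681349]), array([458.78502388, -35.94066327]))
wristcam pos [156.08741202 611.7920049  373.16797621] fwd [ 0.29714297 -0.1209023  -0.94714766] right [ 0.37337795  0.92767843 -0.00127945]
target (638, -23, 200, 150.7) delta [-15.   -10.18   1.33] rot [-0.1  0.   7.3]
[-1.79924364e+02  1.72552519e-03  1.58009628e+02]
```

```bash
python3 -m inch '{"rows":[{"rot":[0,0,-1],"delta_pos":[-0.3,-0.2,0],"gripper":1},{"rot":[0,0,-3],"delta_pos":[-1.0,-0.7,0],"gripper":1},{"rot":[0,0,-5],"delta_pos":[-1.8,-1.2,0],"gripper":1},{"rot":[0,0,-7],"delta_pos":[-2.6,-1.8,0],"gripper":1},{"rot":[0,0,-9],"delta_pos":[-3.4,-2.3,0],"gripper":1},{"rot":[0,0,-11],"delta_pos":[-4.2,-2.9,0],"gripper":1},{"rot":[0,0,-13],"delta_pos":[-5.0,-3.4,0],"gripper":1},{"rot":[0,0,-16],"delta_pos":[-5.8,-4.0,0],"gripper":1},{"rot":[0,0,-18],"delta_pos":[-6.6,-4.5,0],"gripper":1},{"rot":[0,0,-20],"delta_pos":[-7.4,-5.0,0],"gripper":1}]}'
python3 -c "
from h import *
go(638.5,-23.4,200,178)"
```

```text
time_s: 0.98
tcp_pos: [434.3, 281.3, 253.3]
tool_rot: [-3.141, -0.0, 3.109]
wrist_force: [1.1, 0.5, -0.3]
gripper_width: 0.998
grip_force: 0.0
target (638.5, -23.4, 200, 178) delta [-5.35 -7.44  1.33] rot [-0.  -0.   0.1]
```

```bash
python3 -m inch '{"rows":[{"rot":[0,0,0],"delta_pos":[-0.5,-0.7,0.1],"gripper":1},{"rot":[0,0,0],"delta_pos":[-1.0,-1.4,0.2],"gripper":1},{"rot":[0,0,0],"delta_pos":[-1.6,-2.2,0.4],"gripper":1},{"rot":[0,0,0],"delta_pos":[-2.2,-3.0,0.5],"gripper":1},{"rot":[0,0,0],"delta_pos":[-2.8,-3.8,0.7],"gripper":1},{"rot":[0,0,0],"delta_pos":[-3.4,-4.6,0.8],"gripper":1},{"rot":[0,0,0],"delta_pos":[-4.0,-5.5,1.0],"gripper":1},{"rot":[0,0,0],"delta_pos":[-4.6,-6.3,1.1],"gripper":0.8},{"rot":[0,0,0],"delta_pos":[-5.1,-7.0,1.25],"gripper":0.7},{"rot":[0,0,0],"delta_pos":[-5.35,-7.44,1.33],"gripper":0.7}]}'
python3 - <<'E'
from h import *
go(638.5,-23.4,114,178)
s=snap('wrist'); save(cv2.resize(s['color'],(800,600)),'pics/w1.png')
w=cloud(s).reshape(-1,3)
for z in (119,):
    P=w[(np.abs(w[:,2]-z)<3)&(np.hypot(w[:,0]-638,w[:,1]+23)<30)][:,:2]; print(len(P),hexfit(P) if len(P)>20 else 0)
for z in (85,45):
    P=w[(np.abs(w[:,2]-z)<4)&(np.hypot(w[:,0]-638,w[:,1]+23)<50)]; print(len(P),np.nanmedian(P[:,2]),cv2.minAreaRect(P[:,:2].astype(np.float32)),cv2.minEnclosingCircle(P[:,:2].astype(np.float32)))
E
```

```text
time_s: 1.82
tcp_pos: [638.6, -26.9, 198.7]
tool_rot: [-3.139, -0.001, 3.102]
wrist_force: [-0.3, -0.2, -0.6]
gripper_width: 0.698
grip_force: 0.0
target (638.5, -23.4, 114, 178) delta [0.01 0.09 2.12] rot [-0.1 -0.  -0.2]
2608 (np.float64(35.2766711459584), np.float64(31.5), array([35.24803472, 34.86516777, 35.27667115]), array([637.12068924, -21.80828872]))
925 84.83407300300614 ((628.2579956054688, -20.018695831298828), (47.16019821166992, 33.36502456665039), 85.2894287109375) ((635.1190795898438, -20.701107025146484), 23.87445831298828)
1923 44.758655638003276 ((635.214111328125, -19.985492706298828), (61.97819137573242, 62.49476623535156), 60.636775970458984) ((634.7003784179688, -19.645971298217773), 42.39002990722656)
```

View pics/w1.png

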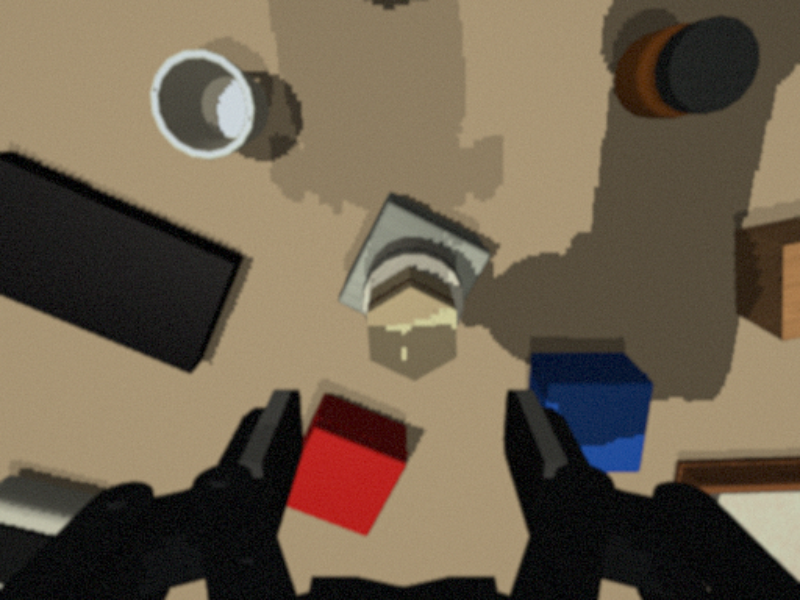

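Wrist view: the hex box top is at (413,350), with its two side flats vertical at x=368 and 457, so they are square to the closing line. The fingertips are at (285,395) and (515,395). I'll measure the tip height from depth before descending.

```bash
python3 - <<'E'
from h import *
s=load('wrist'); w=cloud(s); p=np.array(sensors.get_obs()['tcp_pos'])
for (a,b) in ((270,300),(505,535)):
    m=w[int(385*.64):int(420*.64),int(a*.64):int(b*.64)].reshape(-1,3); m=m[m[:,2]>135]
    i=m[:,2].argmin(); print(len(m),m[i], 'tip below TCP',p[2]-np.percentile(m[:,2],[0,5,20]), 'y',m[:,1].min()-p[1],m[:,1].max()-p[1],'x',m[:,0].min()-p[0],m[:,0].max()-p[0])
go(638,-22.6,114,180)
E
```

```text
369 [630.59933665 -55.29892115 182.50394721] tip below TCP [15.42477793 12.62881352 10.14761979] y -31.000988977490007 -24.063093954747945 x -14.884490543320794 -4.0704307393181125
351 [633.99348272   4.98270694 180.46139551] tip below TCP [17.46732962 14.02645009 10.99163831] y 34.79092245703734 41.98136040643419 x -12.510687823506373 -1.3360383170281693
target (638, -22.6, 114, 180) delta [0.03 0.2  2.1 ] rot [-0.3 -0.1 -2.5]
```

```bash
python3 -m inch '{"rows":[{"rot":[0,0,-2.5],"delta_pos":[0,0.1,0.2],"gripper":0.7},{"rot":[0,0,-2.5],"delta_pos":[0.03,0.2,0.5],"gripper":0.7},{"rot":[0,0,-2.5],"delta_pos":[0.03,0.2,0.8],"gripper":0.7},{"rot":[0,0,-2.5],"delta_pos":[0.03,0.2,1.0],"gripper":0.7},{"rot":[0,0,-2.5],"delta_pos":[0.03,0.2,1.0],"gripper":0.7},{"rot":[0,0,-2.5],"delta_pos":[0.03,0.2,1.0],"gripper":0.7},{"rot":[0,0,-2.5],"delta_pos":[0.03,0.2,1.0],"gripper":0.7},{"rot":[0,0,-2.5],"delta_pos":[0.03,0.2,1.0],"gripper":0.7},{"rot":[0,0,-2.5],"delta_pos":[0.03,0.2,1.0],"gripper":0.7},{"rot":[0,0,-2.5],"delta_pos":[0.03,0.2,1.0],"gripper":0.7}]}'
python3 - <<'E'
from h import *
s=snap('wrist'); w=cloud(s).reshape(-1,3)
P=w[(np.abs(w[:,2]-119)<3)&(np.hypot(w[:,0]-638,w[:,1]+23)<30)][:,:2]; print(len(P),hexfit(P))
go(638,-22.6,114,180)
E
```

```text
time_s: 2.7
tcp_pos: [636.5, -13.6, 160.7]
tool_rot: [-3.142, 0.001, -3.133]
wrist_force: [-0.4, -0.3, 0.1]
gripper_width: 0.697
grip_force: 0.0
3666 (np.float64(35.49411465869434), np.float64(30.0), array([35.46609798, 34.9181048 , 35.49411466]), array([637.23720536, -21.78560082]))
target (638, -22.6, 114, 180) delta [-0.04 -0.22  1.16] rot [-0.   0.   0.5]
```

```bash
python3 -m inch '{"rows":[{"rot":[0,0,0.5],"delta_pos":[-0.02,-0.1,0.1],"gripper":0.7},{"rot":[0,0,0.5],"delta_pos":[-0.04,-0.22,0.2],"gripper":0.7},{"rot":[0,0,0.5],"delta_pos":[-0.04,-0.22,0.4],"gripper":0.7},{"rot":[0,0,0.5],"delta_pos":[-0.04,-0.22,0.6],"gripper":0.7},{"rot":[0,0,0.5],"delta_pos":[-0.04,-0.22,0.8],"gripper":0.7},{"rot":[0,0,0.5],"delta_pos":[-0.04,-0.22,1.0],"gripper":0.7},{"rot":[0,0,0.5],"delta_pos":[-0.04,-0.22,1.16],"gripper":0.7},{"rot":[0,0,0.5],"delta_pos":[-0.04,-0.22,1.16],"gripper":0.7},{"rot":[0,0,0.5],"delta_pos":[-0.04,-0.22,1.16],"gripper":0.65},{"rot":[0,0,0.5],"delta_pos":[-0.04,-0.22,1.16],"gripper":0.6}]}' 
python3 - <<'E'
from h import *
go(638,-22.6,114,180)
E
python3 -m inch '{"rows":[{"rot":[0,0,0],"delta_pos":[0,0,0],"gripper":0.55},{"rot":[0,0,0],"delta_pos":[0,0,0],"gripper":0.5},{"rot":[0,0,0],"delta_pos":[0,0,0],"gripper":0.47},{"rot":[0,0,0],"delta_pos":[0,0,0],"gripper":0.44},{"rot":[0,0,0],"delta_pos":[0,0,0],"gripper":0.41},{"rot":[0,0,0],"delta_pos":[0,0,0],"gripper":0.38},{"rot":[0,0,0],"delta_pos":[0,0,0],"gripper":0.35},{"rot":[0,0,0],"delta_pos":[0,0,0],"gripper":0.3},{"rot":[0,0,0],"delta_pos":[0,0,0],"gripper":0.3},{"rot":[0,0,0],"delta_pos":[0,0,0],"gripper":0.3}]}' 30
python3 - <<'E'
from h import *
go(638,-22.6,114,180)
E
```

```text
time_s: 3.58
tcp_pos: [638.1, -22.3, 113.9]
tool_rot: [3.142, 0.0, -3.141]
wrist_force: [0.2, -0.6, 0.5]
gripper_width: 0.604
grip_force: 0.0
target (638, -22.6, 114, 180) delta [ 0.   -0.01 -0.  ] rot [0. 0. 0.]
time_s: 4.42
tcp_pos: [638.1, -22.5, 114.1]
tool_rot: [-3.141, 0.001, -3.142]
wrist_force: [-0.8, -0.0, 4.8]
gripper_width: 0.416
grip_force: 30.0
target (638, -22.6, 114, 180) delta [ 0. -0.  0.] rot [-0.  0.  0.]
```

```bash
python3 -m inch '{"rows":[{"rot":[0,0,0],"delta_pos":[0,0,-0.1],"gripper":0.3},{"rot":[0,0,0],"delta_pos":[0,0,-0.4],"gripper":0.3},{"rot":[0,0,0],"delta_pos":[0,0,-0.8],"gripper":0.3},{"rot":[0,0,3],"delta_pos":[0.3,0,-1.1],"gripper":0.3},{"rot":[0,0,6],"delta_pos":[0.9,-0.1,-1.15],"gripper":0.3},{"rot":[0,0,9],"delta_pos":[1.5,-0.1,-1.15],"gripper":0.3},{"rot":[0,0,12],"delta_pos":[2.1,-0.2,-1.15],"gripper":0.3},{"rot":[0,0,15],"delta_pos":[2.7,-0.2,-1.15],"gripper":0.3},{"rot":[0,0,18],"delta_pos":[3.1,-0.25,-1.15],"gripper":0.3},{"rot":[0,0,20],"delta_pos":[3.4,-0.28,-1.15],"gripper":0.3}]}'
python3 - <<'E'
from h import *
s=snap('wrist'); save(cv2.resize(s['color'],(600,450)),'pics/w2.png')
w=cloud(s).reshape(-1,3)
P=w[(np.abs(w[:,2]-60)<3)&(np.hypot(w[:,0]-459,w[:,1]+36)<50)]; print(len(P),np.median(P[:,2]),hexfit(P[:,:2]))
go(459,-35.8,105,160)
E
```

```text
time_s: 5.25
tcp_pos: [500.1, -33.7, 160.4]
tool_rot: [-3.141, -0.001, 2.79]
wrist_force: [0.8, 1.0, -0.4]
gripper_width: 0.417
grip_force: 30.1
7072 59.80874591427428 (np.float64(58.28455465028105), np.float64(13.5), array([58.12249994, 58.13687157, 58.28455465]), array([457.99064549, -34.26312379]))
target (459, -35.8, 105, 160) delta [ 0.9  -0.38  1.39] rot [-0.1 -0.1 -0.3]
```

View pics/w2.png

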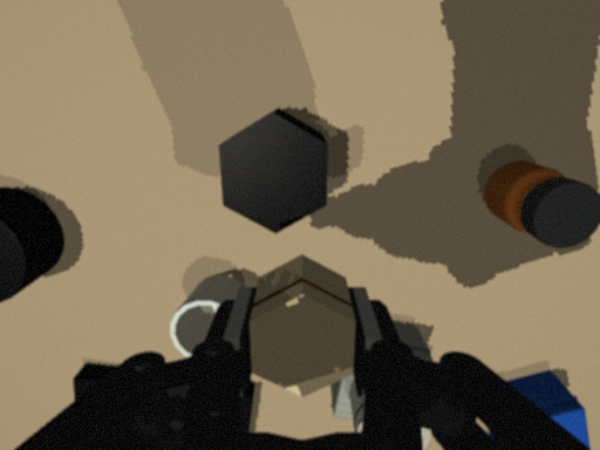

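The wrist view shows the hex box held square between the fingers at (302,330) and the hex stand ahead at (273,170). Moving over it and settling.

```bash
python3 -m inch '{"rows":[{"rot":[0,0,0],"delta_pos":[0.3,-0.1,0.2],"gripper":0.3},{"rot":[0,0,0],"delta_pos":[0.6,-0.25,0.4],"gripper":0.3},{"rot":[0,0,0],"delta_pos":[0.85,-0.35,0.7],"gripper":0.3},{"rot":[0,0,0],"delta_pos":[0.92,-0.38,1.0],"gripper":0.3},{"rot":[0,0,0],"delta_pos":[0.92,-0.38,1.2],"gripper":0.3},{"rot":[0,0,0],"delta_pos":[0.92,-0.38,1.35],"gripper":0.3},{"rot":[0,0,0],"delta_pos":[0.92,-0.38,1.35],"gripper":0.3},{"rot":[0,0,0],"delta_pos":[0.92,-0.38,1.35],"gripper":0.3},{"rot":[0,0,0],"delta_pos":[0.92,-0.38,1.35],"gripper":0.3},{"rot":[0,0,0],"delta_pos":[0.92,-0.38,1.35],"gripper":0.3}]}'
python3 -c "
from h import *
go(458.8,-35.6,90,161)"
```

```text
time_s: 6.13
tcp_pos: [462.7, -35.3, 106.1]
tool_rot: [3.141, 0.001, 2.793]
wrist_force: [-0.8, -0.6, -0.8]
gripper_width: 0.417
grip_force: 30.1
target (458.8, -35.6, 90, 161) delta [ 0.09 -0.04  0.4 ] rot [ 0.  0. -1.]
```

```bash
python3 -m inch '{"rows":[{"rot":[0,0,-1],"delta_pos":[0.05,-0.02,0.05],"gripper":0.3},{"rot":[0,0,-1],"delta_pos":[0.09,-0.04,0.1],"gripper":0.3},{"rot":[0,0,-1],"delta_pos":[0.09,-0.04,0.17],"gripper":0.3},{"rot":[0,0,-1],"delta_pos":[0.09,-0.04,0.24],"gripper":0.3},{"rot":[0,0,-1],"delta_pos":[0.09,-0.04,0.3],"gripper":0.3},{"rot":[0,0,-1],"delta_pos":[0.09,-0.04,0.35],"gripper":0.3},{"rot":[0,0,-1],"delta_pos":[0.09,-0.04,0.38],"gripper":0.3},{"rot":[0,0,-1],"delta_pos":[0.09,-0.04,0.41],"gripper":0.3},{"rot":[0,0,-1],"delta_pos":[0.09,-0.04,0.42],"gripper":0.3},{"rot":[0,0,-1],"delta_pos":[0.09,-0.04,0.42],"gripper":0.3}]}'
```

```text
time_s: 6.97
tcp_pos: [458.2, -35.6, 89.0]
tool_rot: [-3.142, 0.0, 2.81]
wrist_force: [-1.3, -0.6, 2.3]
gripper_width: 0.415
grip_force: 30.4
```

```bash
python3 -m inch '{"rows":[{"rot":[0,0,0],"delta_pos":[0,0,0.02],"gripper":0.3},{"rot":[0,0,0],"delta_pos":[0,0,0.02],"gripper":0.42},{"rot":[0,0,0],"delta_pos":[0,0,0.02],"gripper":0.46},{"rot":[0,0,0],"delta_pos":[0,0,0.02],"gripper":0.5},{"rot":[0,0,0],"delta_pos":[0,0,0.02],"gripper":0.6},{"rot":[0,0,0],"delta_pos":[0,0,0.02],"gripper":0.65},{"rot":[0,0,0],"delta_pos":[0,0,-0.1],"gripper":0.7},{"rot":[0,0,0],"delta_pos":[0,0,-0.5],"gripper":0.7},{"rot":[0,0,0],"delta_pos":[0,0,-1.2],"gripper":0.7},{"rot":[0,0,0],"delta_pos":[0,0,-2.0],"gripper":0.7}]}'
python3 - <<'E'
from h import *
go(636.3,-21.5,160,150.7)
w=cloud(snap('side'));w2=cloud(snap('scene'))
for k in (w,w2):
    k=k.reshape(-1,3)
    P=k[(np.abs(k[:,2]-94)<3)&(np.hypot(k[:,0]-459,k[:,1]+36)<30)]; print(len(P),np.median(P[:,2]),hexfit(P[:,:2]))
    P=k[(np.abs(k[:,2]-85)<3)&(np.hypot(k[:,0]-636,k[:,1]+22)<30)];print(len(P),np.median(P[:,2]),cv2.minEnclosingCircle(P[:,:2].astype(np.float32)))
E
```

```text
time_s: 7.8
tcp_pos: [457.1, -35.5, 169.0]
tool_rot: [-3.141, -0.003, 2.81]
wrist_force: [0.9, 0.2, -0.1]
gripper_width: 0.7
grip_force: 0.0
target (636.3, -21.5, 160, 150.7) delta [-4.12  1.79  0.21] rot [-0.1 -0.2 10.3]
301 93.79158356128106 (np.float64(36.28495635518948), np.float64(11.0), array([36.14361493, 36.28495636, 35.25212547]), array([458.22640239, -36.40938069]))
293 84.84591337274598 ((635.5348510742188, -22.224781036376953), 24.90998649597168)
179 94.51622040359855 (np.float64(36.07257414158158), np.float64(15.5), array([36.07257414, 36.03749535, 34.91380964]), array([460.03179457, -35.53293338]))
343 85.5917314922949 ((637.6918334960938, -21.76603889465332), 24.556190490722656)
```

```bash
python3 -m inch '{"rows":[{"rot":[0,0,1],"delta_pos":[-0.2,0.1,0],"gripper":0.85},{"rot":[0,0,3],"delta_pos":[-0.7,0.3,0],"gripper":0.85},{"rot":[0,0,5],"delta_pos":[-1.4,0.6,0],"gripper":0.85},{"rot":[0,0,7],"delta_pos":[-2.1,0.9,0],"gripper":0.85},{"rot":[0,0,9],"delta_pos":[-2.8,1.2,0.1],"gripper":0.85},{"rot":[0,0,10],"delta_pos":[-3.5,1.5,0.3],"gripper":0.85},{"rot":[0,0,10],"delta_pos":[-4.0,1.75,0.7],"gripper":0.85},{"rot":[0,0,10],"delta_pos":[-4.1,1.79,0.9],"gripper":0.85},{"rot":[0,0,10],"delta_pos":[-4.1,1.79,0.9],"gripper":0.85},{"rot":[0,0,10],"delta_pos":[-4.1,1.79,0.9],"gripper":0.85}]}'
python3 -m inch '{"rows":[{"rot":[0,0,0],"delta_pos":[0,0,0],"gripper":0.85},{"rot":[0,0,0],"delta_pos":[0,0,0],"gripper":0.85},{"rot":[0,0,0],"delta_pos":[0,0,0],"gripper":0.85},{"rot":[0,0,0],"delta_pos":[0,0,0],"gripper":0.85},{"rot":[0,0,0],"delta_pos":[0,0,0],"gripper":0.85},{"rot":[0,0,0],"delta_pos":[0,0,0],"gripper":0.85},{"rot":[0,0,0],"delta_pos":[0,0,0],"gripper":0.85},{"rot":[0,0,0],"delta_pos":[0,0,0],"gripper":0.85},{"rot":[0,0,0],"delta_pos":[0,0,0],"gripper":0.85},{"rot":[0,0,0],"delta_pos":[0,0,0],"gripper":0.85}]}'
python3 - <<'E'
from h import *
go(636.6,-22,71,150.7)
s=snap('wrist'); w=cloud(s)[:250].reshape(-1,3); p=np.array(sensors.get_obs()['tcp_pos'])
P=w[(np.abs(w[:,2]-85)<3)&(np.hypot(w[:,0]-636,w[:,1]+22)<27)];print(len(P),np.median(P[:,2]),cv2.minEnclosingCircle(P[:,:2].astype(np.float32)))
P=w[(np.abs(w[:,2]-45)<3)&(np.hypot(w[:,0]-636,w[:,1]+22)<50)];print(len(P),np.median(P[:,2]),cv2.minAreaRect(P[:,:2].astype(np.float32)))
E
```

```text
time_s: 8.73
tcp_pos: [635.3, -21.2, 131.0]
tool_rot: [-3.139, -0.003, 2.635]
wrist_force: [0.2, -0.3, -0.4]
gripper_width: 0.849
grip_force: 0.0
time_s: 9.57
tcp_pos: [636.6, -21.2, 132.9]
tool_rot: [-3.142, -0.0, 2.636]
wrist_force: [0.2, -0.3, 0.5]
gripper_width: 0.853
grip_force: 0.0
target (636.6, -22, 71, 150.7) delta [-0.01 -0.02  1.55] rot [-0.  -0.   0.3]
3921 84.8326934874768 ((635.2011108398438, -20.488420486450195), 23.818313598632812)
2926 44.765186673527765 ((634.6563110351562, -19.616466522216797), (62.13204574584961, 61.082096099853516), 60.44954299926758)
```

```bash
python3 -m inch '{"rows":[{"rot":[0,0,0],"delta_pos":[0,0,0.2],"gripper":0.85},{"rot":[0,0,0],"delta_pos":[0,0,0.45],"gripper":0.85},{"rot":[0,0,0],"delta_pos":[0,0,0.7],"gripper":0.85},{"rot":[0,0,0],"delta_pos":[0,0,0.95],"gripper":0.85},{"rot":[0,0,0],"delta_pos":[0,-0.01,1.2],"gripper":0.85},{"rot":[0,0,0],"delta_pos":[0,-0.01,1.4],"gripper":0.85},{"rot":[0,0,0],"delta_pos":[0,-0.01,1.53],"gripper":0.8},{"rot":[0,0,0],"delta_pos":[0,-0.01,1.53],"gripper":0.75},{"rot":[0,0,0],"delta_pos":[0,-0.01,1.53],"gripper":0.72},{"rot":[0,0,0],"delta_pos":[0,-0.01,1.53],"gripper":0.7}]}'
python3 -m inch '{"rows":[{"rot":[0,0,0],"delta_pos":[0,0,0],"gripper":0.67},{"rot":[0,0,0],"delta_pos":[0,0,0],"gripper":0.64},{"rot":[0,0,0],"delta_pos":[0,0,0],"gripper":0.61},{"rot":[0,0,0],"delta_pos":[0,0,0],"gripper":0.58},{"rot":[0,0,0],"delta_pos":[0,0,0],"gripper":0.56},{"rot":[0,0,0],"delta_pos":[0,0,0],"gripper":0.54},{"rot":[0,0,0],"delta_pos":[0,0,0],"gripper":0.5},{"rot":[0,0,0],"delta_pos":[0,0,0],"gripper":0.45},{"rot":[0,0,0],"delta_pos":[0,0,0],"gripper":0.45},{"rot":[0,0,0],"delta_pos":[0,0,0],"gripper":0.45}]}' 35
python3 - <<'E'
from h import *
go(443.8,-241.3,120,150.7)
E
```

```text
time_s: 10.45
tcp_pos: [636.7, -21.6, 72.1]
tool_rot: [3.141, 0.001, 2.636]
wrist_force: [-1.0, -0.6, -0.7]
gripper_width: 0.702
grip_force: 0.0
time_s: 11.28
tcp_pos: [636.6, -21.6, 72.1]
tool_rot: [3.141, 0.001, 2.636]
wrist_force: [-0.9, -0.6, 5.1]
gripper_width: 0.551
grip_force: 36.2
target (443.8, -241.3, 120, 150.7) delta [ 1.55 -7.14 -1.2 ] rot [0.  0.  0.3]
```

```bash
python3 -m inch '{"rows":[{"rot":[0,0,0],"delta_pos":[0,0,-0.1],"gripper":0.45},{"rot":[0,0,0],"delta_pos":[0,0,-0.4],"gripper":0.45},{"rot":[0,0,0],"delta_pos":[0,0,-0.8],"gripper":0.45},{"rot":[0,0,0],"delta_pos":[0.05,-0.2,-1.2],"gripper":0.45},{"rot":[0,0,0],"delta_pos":[0.15,-0.7,-1.4],"gripper":0.45},{"rot":[0,0,0],"delta_pos":[0.3,-1.3,-1.4],"gripper":0.45},{"rot":[0,0,0],"delta_pos":[0.45,-2.0,-1.4],"gripper":0.45},{"rot":[0,0,0],"delta_pos":[0.6,-2.7,-1.4],"gripper":0.45},{"rot":[0,0,0],"delta_pos":[0.75,-3.4,-1.4],"gripper":0.45},{"rot":[0,0,0],"delta_pos":[0.9,-4.1,-1.4],"gripper":0.45}]}'
python3 -m inch '{"rows":[{"rot":[0,0,0],"delta_pos":[0.13,-0.6,0],"gripper":0.45},{"rot":[0,0,0],"delta_pos":[0.26,-1.2,0],"gripper":0.45},{"rot":[0,0,0],"delta_pos":[0.39,-1.8,0],"gripper":0.45},{"rot":[0,0,0],"delta_pos":[0.5,-2.4,0],"gripper":0.45},{"rot":[0,0,0],"delta_pos":[0.6,-2.8,0.1],"gripper":0.45},{"rot":[0,0,0],"delta_pos":[0.65,-3.02,0.3],"gripper":0.45},{"rot":[0,0,0],"delta_pos":[0.65,-3.04,0.5],"gripper":0.45},{"rot":[0,0,0],"delta_pos":[0.65,-3.04,0.6],"gripper":0.45},{"rot":[0,0,0],"delta_pos":[0.65,-3.04,0.6],"gripper":0.45},{"rot":[0,0,0],"delta_pos":[0.65,-3.04,0.6],"gripper":0.45}]}'
python3 -m inch '{"rows":[{"rot":[0,0,0],"delta_pos":[0,0,0],"gripper":0.45},{"rot":[0,0,0],"delta_pos":[0,0,0],"gripper":0.45},{"rot":[0,0,0],"delta_pos":[0,0,0],"gripper":0.45},{"rot":[0,0,0],"delta_pos":[0,0,0],"gripper":0.45},{"rot":[0,0,0],"delta_pos":[0,0,0],"gripper":0.45},{"rot":[0,0,0],"delta_pos":[0,0,0],"gripper":0.45},{"rot":[0,0,0],"delta_pos":[0,0,0],"gripper":0.45},{"rot":[0,0,0],"delta_pos":[0,0,0],"gripper":0.45},{"rot":[0,0,0],"delta_pos":[0,0,0],"gripper":0.45},{"rot":[0,0,0],"delta_pos":[0,0,0],"gripper":0.45}]}'
python3 - <<'E'
from h import *
go(443.8,-241.3,73,150.7)
s=snap('scene'); save(cv2.resize(s['color'][70:230,150:370],(800,582),interpolation=cv2.INTER_CUBIC),'pics/s2.png')
E
```

```text
time_s: 12.12
tcp_pos: [524.5, -148.4, 128.4]
tool_rot: [3.142, 0.001, 2.636]
wrist_force: [-0.0, -0.8, -1.2]
gripper_width: 0.556
grip_force: 36.3
time_s: 12.95
tcp_pos: [444.6, -240.0, 103.3]
tool_rot: [3.141, -0.001, 2.638]
wrist_force: [0.3, 0.1, -1.2]
gripper_width: 0.552
grip_force: 36.3
time_s: 13.78
tcp_pos: [443.7, -241.4, 103.7]
tool_rot: [-3.142, -0.0, 2.636]
wrist_force: [0.4, 0.5, -1.0]
gripper_width: 0.551
grip_force: 36.3
target (443.8, -241.3, 73, 150.7) delta [-0.    0.    0.77] rot [-0.  -0.   0.3]
```

View pics/s2.png

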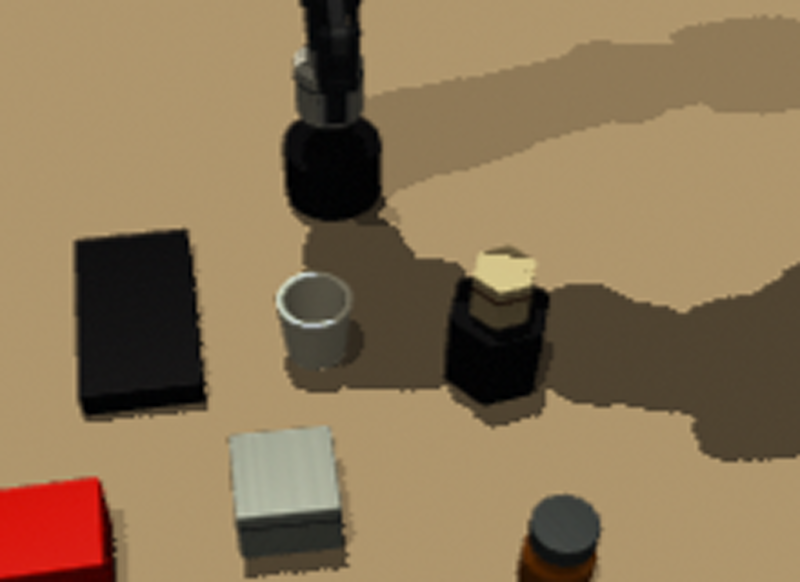

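The crop shows the round tin level above the round stand at (330,150), the hex box upright on its stand at (505,280), and the cup and square tin undisturbed. Lowering by 31 mm.

```bash
python3 -m inch '{"rows":[{"rot":[0,0,0],"delta_pos":[0,0,0.1],"gripper":0.45},{"rot":[0,0,0],"delta_pos":[0,0,0.25],"gripper":0.45},{"rot":[0,0,0],"delta_pos":[0,0,0.4],"gripper":0.45},{"rot":[0,0,0],"delta_pos":[0,0,0.52],"gripper":0.45},{"rot":[0,0,0],"delta_pos":[0,0,0.62],"gripper":0.45},{"rot":[0,0,0],"delta_pos":[0,0,0.69],"gripper":0.45},{"rot":[0,0,0],"delta_pos":[0,0,0.74],"gripper":0.45},{"rot":[0,0,0],"delta_pos":[0,0,0.77],"gripper":0.45},{"rot":[0,0,0],"delta_pos":[0,0,0.79],"gripper":0.45},{"rot":[0,0,0],"delta_pos":[0,0,0.8],"gripper":0.45}]}'
```

```text
time_s: 14.67
tcp_pos: [443.7, -241.3, 72.1]
tool_rot: [-3.142, 0.0, 2.636]
wrist_force: [-2.4, 1.5, 7.7]
gripper_width: 0.552
grip_force: 36.8
```

```bash
python3 -m inch '{"rows":[{"rot":[0,0,0],"delta_pos":[0,0,0],"gripper":0.5},{"rot":[0,0,0],"delta_pos":[0,0,0],"gripper":0.56},{"rot":[0,0,0],"delta_pos":[0,0,0],"gripper":0.6},{"rot":[0,0,0],"delta_pos":[0,0,0],"gripper":0.65},{"rot":[0,0,0],"delta_pos":[0,0,0],"gripper":0.7},{"rot":[0,0,0],"delta_pos":[0,0,0],"gripper":0.8},{"rot":[0,0,0],"delta_pos":[0,0,-0.1],"gripper":0.85},{"rot":[0,0,0],"delta_pos":[0,0,-0.5],"gripper":0.85},{"rot":[0,0,0],"delta_pos":[0,0,-1.2],"gripper":0.85},{"rot":[0,0,0],"delta_pos":[0,0,-1.6],"gripper":0.85}]}'
python3 - <<'E'
from h import *
go(636.3,-21.7,110,150.7)
for k in (cloud(snap('side')),cloud(snap('scene'))):
    k=k.reshape(-1,3)
    P=k[(np.abs(k[:,2]-85)<3)&(np.hypot(k[:,0]-444,k[:,1]+241)<30)]; print(len(P),len(P) and cv2.minEnclosingCircle(P[:,:2].astype(np.float32)))
    P=k[(np.abs(k[:,2]-45)<3)&(np.hypot(k[:,0]-636,k[:,1]+22)<50)];print(len(P),np.median(P[:,2]),cv2.minAreaRect(P[:,:2].astype(np.float32)))
E
```

```text
time_s: 15.5
tcp_pos: [444.1, -241.5, 137.6]
tool_rot: [3.142, 0.001, 2.636]
wrist_force: [0.2, 0.1, 0.3]
gripper_width: 0.848
grip_force: 0.0
target (636.3, -21.7, 110, 150.7) delta [-1.54  7.14  0.69] rot [0.  0.1 0.3]
605 ((443.1385803222656, -241.8346405029297), 24.4649600982666)
204 44.76843766856473 ((614.9989013671875, -8.720237731933594), (65.11898040771484, 26.830751419067383), 44.39750289916992)
170 ((444.81170654296875, -239.9423828125), 24.71858024597168)
681 45.44949877771496 ((637.2401733398438, -21.357872009277344), (63.86969757080078, 61.7886962890625), 60.440799713134766)
```

```bash
python3 -m inch '{"rows":[{"rot":[0,0,0],"delta_pos":[-0.05,0.2,0],"gripper":1},{"rot":[0,0,0],"delta_pos":[-0.2,0.8,0],"gripper":1},{"rot":[0,0,0],"delta_pos":[-0.4,1.6,0],"gripper":1},{"rot":[0,0,0],"delta_pos":[-0.55,2.5,0],"gripper":1},{"rot":[0,0,0],"delta_pos":[-0.75,3.4,0],"gripper":1},{"rot":[0,0,0],"delta_pos":[-0.95,4.3,0],"gripper":1},{"rot":[0,0,0],"delta_pos":[-1.15,5.2,0],"gripper":1},{"rot":[0,0,0],"delta_pos":[-1.3,6.1,0.1],"gripper":1},{"rot":[0,0,0],"delta_pos":[-1.45,6.7,0.3],"gripper":1},{"rot":[0,0,0],"delta_pos":[-1.54,7.1,0.6],"gripper":1}]}'
python3 -m inch '{"rows":[{"rot":[0,0,0],"delta_pos":[0,0,0],"gripper":1},{"rot":[0,0,0],"delta_pos":[0,0,0],"gripper":1},{"rot":[0,0,0],"delta_pos":[0,0,0],"gripper":1},{"rot":[0,0,0],"delta_pos":[0,0,0],"gripper":1},{"rot":[0,0,0],"delta_pos":[0,0,0],"gripper":1},{"rot":[0,0,0],"delta_pos":[0,0,0],"gripper":1},{"rot":[0,0,0],"delta_pos":[0,0,0],"gripper":1},{"rot":[0,0,0],"delta_pos":[0,0,0],"gripper":1},{"rot":[0,0,0],"delta_pos":[0,0,0],"gripper":1},{"rot":[0,0,0],"delta_pos":[0,0,0],"gripper":1}]}'
python3 - <<'E'
from h import *
go(636.3,-21.7,33,150.7)
w=cloud(snap('wrist'))[:250].reshape(-1,3)
P=w[(np.abs(w[:,2]-45)<3)&(np.hypot(w[:,0]-636,w[:,1]+22)<50)];print(len(P),np.median(P[:,2]),cv2.minAreaRect(P[:,:2].astype(np.float32)))
E
```

```text
time_s: 16.43
tcp_pos: [637.2, -17.9, 110.7]
tool_rot: [3.139, -0.0, 2.64]
wrist_force: [0.4, -0.6, -0.1]
gripper_width: 1.001
grip_force: 0.0
time_s: 17.27
tcp_pos: [635.3, -22.9, 111.8]
tool_rot: [3.142, 0.0, 2.635]
wrist_force: [-0.0, 1.0, -0.5]
gripper_width: 1.0
grip_force: 0.0
target (636.3, -21.7, 33, 150.7) delta [-0.01  0.04  1.97] rot [0.  0.  0.3]
7965 44.81881832656997 ((629.5826416015625, -16.766632080078125), (62.07588195800781, 49.68791198730469), 60.5343132019043)
```

```bash
python3 -m inch '{"rows":[{"rot":[0,0,0.3],"delta_pos":[0,0.02,0.2],"gripper":1},{"rot":[0,0,0.3],"delta_pos":[-0.01,0.04,0.5],"gripper":1},{"rot":[0,0,0.3],"delta_pos":[-0.01,0.04,0.8],"gripper":1},{"rot":[0,0,0.3],"delta_pos":[-0.01,0.04,1.1],"gripper":1},{"rot":[0,0,0.3],"delta_pos":[-0.01,0.04,1.4],"gripper":1},{"rot":[0,0,0.3],"delta_pos":[-0.01,0.04,1.65],"gripper":1},{"rot":[0,0,0.3],"delta_pos":[-0.01,0.04,1.85],"gripper":1},{"rot":[0,0,0.3],"delta_pos":[-0.01,0.04,1.97],"gripper":0.95},{"rot":[0,0,0.3],"delta_pos":[-0.01,0.04,2.0],"gripper":0.9},{"rot":[0,0,0.3],"delta_pos":[-0.01,0.04,2.0],"gripper":0.86}]}'
python3 -m inch '{"rows":[{"rot":[0,0,0],"delta_pos":[0,0,0],"gripper":0.84},{"rot":[0,0,0],"delta_pos":[0,0,0],"gripper":0.82},{"rot":[0,0,0],"delta_pos":[0,0,0],"gripper":0.8},{"rot":[0,0,0],"delta_pos":[0,0,0],"gripper":0.78},{"rot":[0,0,0],"delta_pos":[0,0,0],"gripper":0.76},{"rot":[0,0,0],"delta_pos":[0,0,0],"gripper":0.74},{"rot":[0,0,0],"delta_pos":[0,0,0],"gripper":0.72},{"rot":[0,0,0],"delta_pos":[0,0,0],"gripper":0.68},{"rot":[0,0,0],"delta_pos":[0,0,0],"gripper":0.6},{"rot":[0,0,0],"delta_pos":[0,0,0],"gripper":0.6}]}' 40
python3 - <<'E'
from h import *
go(451.5,278.5,130,120.5)
E
```

```text
time_s: 18.15
tcp_pos: [636.3, -21.6, 31.4]
tool_rot: [-3.141, -0.0, 2.63]
wrist_force: [-0.0, -0.5, -0.4]
gripper_width: 0.86
grip_force: 0.0
time_s: 18.98
tcp_pos: [636.6, -21.6, 32.1]
tool_rot: [3.141, 0.0, 2.63]
wrist_force: [-1.3, 1.0, 5.6]
gripper_width: 0.721
grip_force: 44.5
target (451.5, 278.5, 130, 120.5) delta [ 7.7   4.28 -2.45] rot [ 0.   0.  30.2]
```

```bash
python3 -m inch '{"rows":[{"rot":[0,0,0],"delta_pos":[0,0,-0.1],"gripper":0.6},{"rot":[0,0,0],"delta_pos":[0,0,-0.5],"gripper":0.6},{"rot":[0,0,0],"delta_pos":[0,0,-1.0],"gripper":0.6},{"rot":[0,0,1],"delta_pos":[0,0,-1.6],"gripper":0.6},{"rot":[0,0,3],"delta_pos":[0.1,0.05,-2.1],"gripper":0.6},{"rot":[0,0,6],"delta_pos":[0.4,0.2,-2.4],"gripper":0.6},{"rot":[0,0,9],"delta_pos":[0.9,0.5,-2.45],"gripper":0.6},{"rot":[0,0,12],"delta_pos":[1.5,0.8,-2.45],"gripper":0.6},{"rot":[0,0,15],"delta_pos":[2.1,1.2,-2.45],"gripper":0.6},{"rot":[0,0,18],"delta_pos":[2.8,1.55,-2.45],"gripper":0.6}]}'
python3 - <<'E'
from h import *
go(451.5,278.5,130,120.5)
E
```

```text
time_s: 19.82
tcp_pos: [568.7, 87.8, 129.6]
tool_rot: [3.141, 0.0, 2.313]
wrist_force: [0.8, 1.5, -1.6]
gripper_width: 0.718
grip_force: 44.1
target (451.5, 278.5, 130, 120.5) delta [ 5.49  1.06 -0.01] rot [ 0.  0. 12.]
```

```bash
python3 -m inch '{"rows":[{"rot":[0,0,2],"delta_pos":[0.7,0.14,0],"gripper":0.6},{"rot":[0,0,4],"delta_pos":[1.5,0.3,0],"gripper":0.6},{"rot":[0,0,6],"delta_pos":[2.3,0.45,0],"gripper":0.6},{"rot":[0,0,8],"delta_pos":[3.1,0.6,0],"gripper":0.6},{"rot":[0,0,10],"delta_pos":[3.9,0.75,0],"gripper":0.6},{"rot":[0,0,11],"delta_pos":[4.6,0.9,0.1],"gripper":0.6},{"rot":[0,0,12],"delta_pos":[5.1,1.0,0.3],"gripper":0.6},{"rot":[0,0,12],"delta_pos":[5.4,1.05,0.6],"gripper":0.6},{"rot":[0,0,12],"delta_pos":[5.49,1.06,0.9],"gripper":0.6},{"rot":[0,0,12],"delta_pos":[5.49,1.06,1.0],"gripper":0.6}]}'
python3 -m inch '{"rows":[{"rot":[0,0,0],"delta_pos":[0,0,0],"gripper":0.6},{"rot":[0,0,0],"delta_pos":[0,0,0],"gripper":0.6},{"rot":[0,0,0],"delta_pos":[0,0,0],"gripper":0.6},{"rot":[0,0,0],"delta_pos":[0,0,0],"gripper":0.6},{"rot":[0,0,0],"delta_pos":[0,0,0],"gripper":0.6},{"rot":[0,0,0],"delta_pos":[0,0,0],"gripper":0.6},{"rot":[0,0,0],"delta_pos":[0,0,0],"gripper":0.6},{"rot":[0,0,0],"delta_pos":[0,0,0],"gripper":0.6},{"rot":[0,0,0],"delta_pos":[0,0,0],"gripper":0.6},{"rot":[0,0,0],"delta_pos":[0,0,0],"gripper":0.6}]}'
python3 - <<'E'
from h import *
s=snap('side'); save(cv2.resize(s['color'][130:260,60:260],(800,520),interpolation=cv2.INTER_CUBIC),'pics/s3.png')
go(451.5,278.5,63,120.5)
E
```

```text
time_s: 20.65
tcp_pos: [449.2, 278.5, 88.1]
tool_rot: [-3.139, -0.001, 2.11]
wrist_force: [0.4, -1.2, -1.3]
gripper_width: 0.718
grip_force: 44.1
time_s: 21.48
tcp_pos: [451.2, 277.4, 89.7]
tool_rot: [-3.142, 0.0, 2.107]
wrist_force: [-1.0, -0.6, -2.1]
gripper_width: 0.722
grip_force: 44.1
target (451.5, 278.5, 63, 120.5) delta [0.02 0.02 0.67] rot [-0.   0.   0.2]
```

View pics/s3.png

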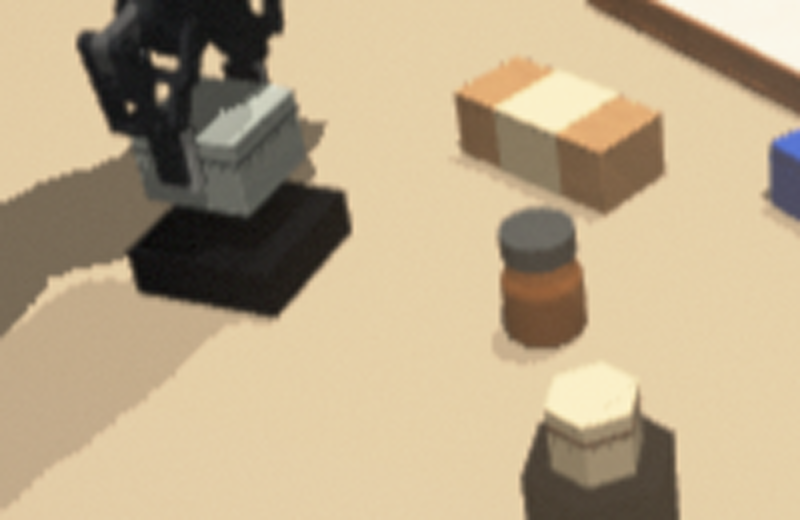

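The crop shows the square tin held level at (215,150) above the square stand at (240,245) with edges parallel, and the jar at (540,280) undisturbed. Lowering 27 mm.

```bash
python3 -m inch '{"rows":[{"rot":[0,0,0.2],"delta_pos":[0.02,0.02,0.1],"gripper":0.6},{"rot":[0,0,0.2],"delta_pos":[0.02,0.02,0.23],"gripper":0.6},{"rot":[0,0,0.2],"delta_pos":[0.02,0.02,0.36],"gripper":0.6},{"rot":[0,0,0.2],"delta_pos":[0.02,0.02,0.47],"gripper":0.6},{"rot":[0,0,0.2],"delta_pos":[0.02,0.02,0.56],"gripper":0.6},{"rot":[0,0,0.2],"delta_pos":[0.02,0.02,0.62],"gripper":0.6},{"rot":[0,0,0.2],"delta_pos":[0.02,0.02,0.66],"gripper":0.6},{"rot":[0,0,0.2],"delta_pos":[0.02,0.02,0.68],"gripper":0.6},{"rot":[0,0,0.2],"delta_pos":[0.02,0.02,0.69],"gripper":0.6},{"rot":[0,0,0.2],"delta_pos":[0.02,0.02,0.7],"gripper":0.6}]}'
```

```text
time_s: 22.37
tcp_pos: [451.5, 278.4, 62.0]
tool_rot: [-3.142, -0.0, 2.103]
wrist_force: [-2.7, -1.4, 7.2]
gripper_width: 0.723
grip_force: 45.1
```

```bash
python3 -m inch '{"rows":[{"rot":[0,0,0],"delta_pos":[0,0,0],"gripper":0.7},{"rot":[0,0,0],"delta_pos":[0,0,0],"gripper":0.74},{"rot":[0,0,0],"delta_pos":[0,0,0],"gripper":0.8},{"rot":[0,0,0],"delta_pos":[0,0,0],"gripper":0.85},{"rot":[0,0,0],"delta_pos":[0,0,0],"gripper":0.9},{"rot":[0,0,0],"delta_pos":[0,0,0],"gripper":0.95},{"rot":[0,0,0],"delta_pos":[0,0,-0.1],"gripper":1},{"rot":[0,0,0],"delta_pos":[0,0,-0.5],"gripper":1},{"rot":[0,0,0],"delta_pos":[0,0,-1.1],"gripper":1},{"rot":[0,0,0],"delta_pos":[0,0,-1.6],"gripper":1}]}'
python3 - <<'E'
from h import *
go(642.9,237.6,110,100)
E
```

```text
time_s: 23.2
tcp_pos: [451.4, 278.3, 126.7]
tool_rot: [-3.141, 0.0, 2.103]
wrist_force: [0.8, 0.1, 0.9]
gripper_width: 1.001
grip_force: 0.0
target (642.9, 237.6, 110, 100) delta [-3.31  3.61  0.42] rot [-0.   0.  20.5]
```

```bash
python3 -m inch '{"rows":[{"rot":[0,0,1],"delta_pos":[-0.2,0.2,0],"gripper":1},{"rot":[0,0,4],"delta_pos":[-0.7,0.75,0],"gripper":1},{"rot":[0,0,7],"delta_pos":[-1.2,1.3,0],"gripper":1},{"rot":[0,0,10],"delta_pos":[-1.8,1.95,0],"gripper":1},{"rot":[0,0,13],"delta_pos":[-2.35,2.55,0],"gripper":1},{"rot":[0,0,16],"delta_pos":[-2.8,3.05,0.1],"gripper":1},{"rot":[0,0,19],"delta_pos":[-3.15,3.4,0.3],"gripper":1},{"rot":[0,0,20.5],"delta_pos":[-3.31,3.61,0.4],"gripper":1},{"rot":[0,0,20.5],"delta_pos":[-3.31,3.61,0.4],"gripper":1},{"rot":[0,0,20.5],"delta_pos":[-3.31,3.61,0.4],"gripper":1}]}'
python3 -m inch '{"rows":[{"rot":[0,0,0],"delta_pos":[0,0,0],"gripper":1},{"rot":[0,0,0],"delta_pos":[0,0,0],"gripper":1},{"rot":[0,0,0],"delta_pos":[0,0,0],"gripper":1},{"rot":[0,0,0],"delta_pos":[0,0,0],"gripper":1},{"rot":[0,0,0],"delta_pos":[0,0,0],"gripper":1},{"rot":[0,0,0],"delta_pos":[0,0,0],"gripper":1},{"rot":[0,0,0],"delta_pos":[0,0,0],"gripper":1},{"rot":[0,0,0],"delta_pos":[0,0,0],"gripper":1},{"rot":[0,0,0],"delta_pos":[0,0,0],"gripper":1},{"rot":[0,0,0],"delta_pos":[0,0,0],"gripper":1}]}'
python3 - <<'E'
from h import *
go(642.9,237.6,32,100)
for k in (cloud(snap('side')),cloud(snap('scene'))):
    k=k.reshape(-1,3)
    P=k[(np.abs(k[:,2]-75)<3)&(np.hypot(k[:,0]-451,k[:,1]-278)<50)]; print(len(P),len(P) and cv2.minAreaRect(P[:,:2].astype(np.float32)))
    P=k[(np.abs(k[:,2]-30)<2)&(np.hypot(k[:,0]-451,k[:,1]-278)<65)]; print(len(P),len(P) and cv2.minAreaRect(P[:,:2].astype(np.float32)))
E
```

```text
time_s: 24.03
tcp_pos: [643.0, 237.2, 108.7]
tool_rot: [-3.14, 0.0, 1.745]
wrist_force: [-0.1, -0.6, 0.5]
gripper_width: 1.004
grip_force: 0.0
time_s: 24.87
tcp_pos: [643.1, 237.7, 109.6]
tool_rot: [-3.142, 0.0, 1.745]
wrist_force: [0.6, 0.2, 0.5]
gripper_width: 1.0
grip_force: 0.0
target (642.9, 237.6, 32, 100) delta [-0.   -0.01  1.94] rot [-0.  0.  0.]
468 ((451.0450439453125, 276.40216064453125), (64.47084045410156, 62.33953094482422), 30.39510726928711)
311 ((450.1129150390625, 278.39215087890625), (87.09297180175781, 88.45368957519531), 31.958711624145508)
967 ((452.4223937988281, 278.2220153808594), (63.189239501953125, 62.04758834838867), 29.927082061767578)
475 ((452.27606201171875, 278.8443298339844), (86.13977813720703, 86.27928161621094), 30.881452560424805)
```

```bash
python3 -m inch '{"rows":[{"rot":[0,0,0],"delta_pos":[0,0,0.2],"gripper":1},{"rot":[0,0,0],"delta_pos":[0,0,0.5],"gripper":1},{"rot":[0,0,0],"delta_pos":[0,0,0.8],"gripper":1},{"rot":[0,0,0],"delta_pos":[0,0,1.1],"gripper":1},{"rot":[0,0,0],"delta_pos":[0,0,1.4],"gripper":1},{"rot":[0,0,0],"delta_pos":[0,0,1.65],"gripper":1},{"rot":[0,0,0],"delta_pos":[0,0,1.85],"gripper":0.95},{"rot":[0,0,0],"delta_pos":[0,0,1.94],"gripper":0.9},{"rot":[0,0,0],"delta_pos":[0,0,1.94],"gripper":0.85},{"rot":[0,0,0],"delta_pos":[0,0,1.94],"gripper":0.8}]}'
python3 -m inch '{"rows":[{"rot":[0,0,0],"delta_pos":[0,0,0],"gripper":0.77},{"rot":[0,0,0],"delta_pos":[0,0,0],"gripper":0.75},{"rot":[0,0,0],"delta_pos":[0,0,0],"gripper":0.73},{"rot":[0,0,0],"delta_pos":[0,0,0],"gripper":0.71},{"rot":[0,0,0],"delta_pos":[0,0,0],"gripper":0.69},{"rot":[0,0,0],"delta_pos":[0,0,0],"gripper":0.67},{"rot":[0,0,0],"delta_pos":[0,0,0],"gripper":0.65},{"rot":[0,0,0],"delta_pos":[0,0,0],"gripper":0.6},{"rot":[0,0,0],"delta_pos":[0,0,0],"gripper":0.55},{"rot":[0,0,0],"delta_pos":[0,0,0],"gripper":0.55}]}' 40
python3 - <<'E'
from h import *
go(632,-207,130,61.9)
go(632,-207,130,151.9)
print(sensors.get_obs()['qpos'].round(2) if hasattr(sensors.get_obs()['qpos'],'round') else sensors.get_obs()['qpos'])
E
```

```text
time_s: 25.8
tcp_pos: [643.3, 237.7, 32.1]
tool_rot: [3.142, 0.0, 1.745]
wrist_force: [0.1, -0.5, -0.1]
gripper_width: 0.803
grip_force: 0.0
time_s: 26.63
tcp_pos: [643.3, 237.8, 32.4]
tool_rot: [3.141, -0.0, 1.745]
wrist_force: [-0.2, 0.4, 3.6]
gripper_width: 0.649
grip_force: 43.7
target (632, -207, 130, 61.9) delta [-10.9   -2.21  -2.44] rot [ 0.  -0.  38.1]
target (632, -207, 130, 151.9) delta [-10.9   -2.21  -2.44] rot [  0.    0.  -51.9]
[-0.49  0.82  0.18  1.56 -0.19  0.78 -0.06]
```

```bash
python3 -m inch '{"rows":[{"rot":[0,0,0],"delta_pos":[0,0,-0.1],"gripper":0.55},{"rot":[0,0,0],"delta_pos":[0,0,-0.4],"gripper":0.55},{"rot":[0,0,0],"delta_pos":[0,0,-0.9],"gripper":0.55},{"rot":[0,0,1],"delta_pos":[0,0,-1.5],"gripper":0.55},{"rot":[0,0,3],"delta_pos":[-0.2,0,-2.0],"gripper":0.55},{"rot":[0,0,6],"delta_pos":[-0.6,-0.1,-2.35],"gripper":0.55},{"rot":[0,0,9],"delta_pos":[-1.2,-0.2,-2.44],"gripper":0.55},{"rot":[0,0,12],"delta_pos":[-1.8,-0.35,-2.44],"gripper":0.55},{"rot":[0,0,15],"delta_pos":[-2.5,-0.5,-2.44],"gripper":0.55},{"rot":[0,0,18],"delta_pos":[-3.2,-0.65,-2.44],"gripper":0.55}]}'
python3 -m inch '{"rows":[{"rot":[0,0,2],"delta_pos":[-0.7,0.07,0],"gripper":0.55},{"rot":[0,0,4],"delta_pos":[-1.4,0.15,0],"gripper":0.55},{"rot":[0,0,6],"delta_pos":[-2.1,0.22,0],"gripper":0.55},{"rot":[0,0,8],"delta_pos":[-2.8,0.3,0],"gripper":0.55},{"rot":[0,0,10],"delta_pos":[-3.5,0.35,0],"gripper":0.55},{"rot":[0,0,12],"delta_pos":[-4.2,0.4,0],"gripper":0.55},{"rot":[0,0,14],"delta_pos":[-4.8,0.5,0],"gripper":0.55},{"rot":[0,0,16],"delta_pos":[-5.3,0.6,0],"gripper":0.55},{"rot":[0,0,17],"delta_pos":[-5.7,0.65,0],"gripper":0.55},{"rot":[0,0,17],"delta_pos":[-6.0,0.7,0],"gripper":0.55}]}'
python3 - <<'E'
from h import *
go(632,-207,130,61.9)
E
```

```text
time_s: 27.47
tcp_pos: [638.6, 103.2, 129.1]
tool_rot: [-3.14, 0.002, 1.425]
wrist_force: [0.3, -0.1, -3.0]
gripper_width: 0.647
grip_force: 43.1
time_s: 28.3
tcp_pos: [632.4, -138.4, 129.2]
tool_rot: [-3.141, 0.002, 1.129]
wrist_force: [-0.3, 0.3, -1.8]
gripper_width: 0.645
grip_force: 43.1
target (632, -207, 130, 61.9) delta [-1.55  0.73 -0.02] rot [-0.1  0.1  2.8]
```

```bash
python3 -m inch '{"rows":[{"rot":[0,0,1],"delta_pos":[-0.35,0.16,0],"gripper":0.55},{"rot":[0,0,2],"delta_pos":[-0.75,0.35,0],"gripper":0.55},{"rot":[0,0,2.8],"delta_pos":[-1.15,0.54,0.1],"gripper":0.55},{"rot":[0,0,2.8],"delta_pos":[-1.4,0.66,0.3],"gripper":0.55},{"rot":[0,0,2.8],"delta_pos":[-1.52,0.72,0.6],"gripper":0.55},{"rot":[0,0,2.8],"delta_pos":[-1.55,0.73,0.9],"gripper":0.55},{"rot":[0,0,2.8],"delta_pos":[-1.55,0.73,1.1],"gripper":0.55},{"rot":[0,0,2.8],"delta_pos":[-1.55,0.73,1.1],"gripper":0.55},{"rot":[0,0,2.8],"delta_pos":[-1.55,0.73,1.1],"gripper":0.55},{"rot":[0,0,2.8],"delta_pos":[-1.55,0.73,1.1],"gripper":0.55}]}'
python3 -m inch '{"rows":[{"rot":[0,0,0],"delta_pos":[0,0,0],"gripper":0.55},{"rot":[0,0,0],"delta_pos":[0,0,0],"gripper":0.55},{"rot":[0,0,0],"delta_pos":[0,0,0],"gripper":0.55},{"rot":[0,0,0],"delta_pos":[0,0,0],"gripper":0.55},{"rot":[0,0,0],"delta_pos":[0,0,0],"gripper":0.55},{"rot":[0,0,0],"delta_pos":[0,0,0],"gripper":0.55},{"rot":[0,0,0],"delta_pos":[0,0,0],"gripper":0.55},{"rot":[0,0,0],"delta_pos":[0,0,0],"gripper":0.55},{"rot":[0,0,0],"delta_pos":[0,0,0],"gripper":0.55},{"rot":[0,0,0],"delta_pos":[0,0,0],"gripper":0.55}]}'
python3 - <<'E'
from h import *
p=sensors.get_obs()['tcp_pos']; go(632,-207,53,61.9)
s=snap('side'); save(cv2.resize(s['color'][180:340,260:460],(700,560),interpolation=cv2.INTER_CUBIC),'pics/s4.png')
for k in (cloud(s),cloud(snap('scene')),cloud(snap('wrist'))):
    k=k.reshape(-1,3)
    P=k[(np.abs(k[:,2]-(p[2]+12.6))<2.5)&(np.hypot(k[:,0]-632,k[:,1]+207)<75)]; print(len(P),len(P) and cv2.minAreaRect(P[:,:2].astype(np.float32)))
E
```

```text
time_s: 29.13
tcp_pos: [634.8, -201.9, 85.7]
tool_rot: [-3.142, -0.0, 1.087]
wrist_force: [-1.3, 0.2, -2.2]
gripper_width: 0.647
grip_force: 43.1
time_s: 29.97
tcp_pos: [634.4, -202.9, 85.7]
tool_rot: [-3.142, 0.0, 1.086]
wrist_force: [0.5, -0.3, -3.2]
gripper_width: 0.653
grip_force: 43.1
target (632, -207, 53, 61.9) delta [-0.12 -0.01  0.82] rot [-0.   0.   0.3]
1231 ((631.7386474609375, -206.44827270507812), (114.87523651123047, 83.44795227050781), 62.70222473144531)
717 ((641.5866088867188, -190.52197265625), (95.33541107177734, 81.4250717163086), 60.94963455200195)
34508 ((639.0478515625, -190.27342224121094), (95.86383819580078, 82.82124328613281), 62.78608703613281)
```

View pics/s4.png

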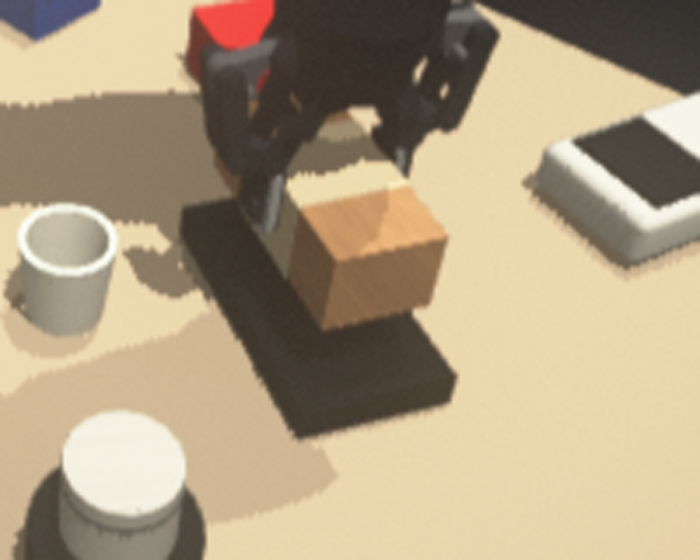

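The carton is level at (370,250), parallel to the long stand beneath it, and the round tin stands on its drum at (120,500). Shifting 4 mm and lowering.

```bash
python3 -m inch '{"rows":[{"rot":[0,0,0.3],"delta_pos":[-0.06,-0.01,0.1],"gripper":0.55},{"rot":[0,0,0.3],"delta_pos":[-0.12,-0.01,0.25],"gripper":0.55},{"rot":[0,0,0.3],"delta_pos":[-0.12,-0.01,0.42],"gripper":0.55},{"rot":[0,0,0.3],"delta_pos":[-0.12,-0.01,0.56],"gripper":0.55},{"rot":[0,0,0.3],"delta_pos":[-0.12,-0.01,0.67],"gripper":0.55},{"rot":[0,0,0.3],"delta_pos":[-0.12,-0.01,0.75],"gripper":0.55},{"rot":[0,0,0.3],"delta_pos":[-0.12,-0.01,0.79],"gripper":0.55},{"rot":[0,0,0.3],"delta_pos":[-0.12,-0.01,0.82],"gripper":0.55},{"rot":[0,0,0.3],"delta_pos":[-0.12,-0.01,0.84],"gripper":0.55},{"rot":[0,0,0.3],"delta_pos":[-0.12,-0.01,0.85],"gripper":0.55}]}'
```

```text
time_s: 30.95
tcp_pos: [631.8, -207.0, 52.4]
tool_rot: [3.141, -0.0, 1.081]
wrist_force: [-3.6, 2.0, 6.7]
gripper_width: 0.651
grip_force: 44.0
```

```bash
python3 -m inch '{"rows":[{"rot":[0,0,0],"delta_pos":[0,0,0],"gripper":0.63},{"rot":[0,0,0],"delta_pos":[0,0,0],"gripper":0.67},{"rot":[0,0,0],"delta_pos":[0,0,0],"gripper":0.72},{"rot":[0,0,0],"delta_pos":[0,0,0],"gripper":0.78},{"rot":[0,0,0],"delta_pos":[0,0,0],"gripper":0.85},{"rot":[0,0,0],"delta_pos":[0,0,0],"gripper":0.9},{"rot":[0,0,0],"delta_pos":[0,0,-0.1],"gripper":0.9},{"rot":[0,0,0],"delta_pos":[0,0,-0.5],"gripper":0.9},{"rot":[0,0,0],"delta_pos":[0,0,-1.2],"gripper":0.9},{"rot":[0,0,0],"delta_pos":[0,0,-2.0],"gripper":0.9}]}'
python3 -m inch '{"rows":[{"rot":[0,0,0],"delta_pos":[0,0,-0.8],"gripper":0.9},{"rot":[0,0,0],"delta_pos":[0,0,-1.6],"gripper":0.9},{"rot":[0,0,0],"delta_pos":[0,0,-2.4],"gripper":0.9},{"rot":[0,0,0],"delta_pos":[0,0,-3],"gripper":0.9},{"rot":[0,0,0],"delta_pos":[0,0,-3.4],"gripper":0.9},{"rot":[0,0,0],"delta_pos":[0,0,-3.5],"gripper":0.9},{"rot":[0,0,0],"delta_pos":[0,0,-3.5],"gripper":0.9},{"rot":[0,0,0],"delta_pos":[0,0,-3.5],"gripper":0.9},{"rot":[0,0,0],"delta_pos":[0,0,-3.5],"gripper":0.9},{"rot":[0,0,0],"delta_pos":[0,0,-3.5],"gripper":0.9}]}'
python3 - <<'E'
from h import *
for n in ('side','scene'):
    s=snap(n); k=cloud(s).reshape(-1,3); save(cv2.resize(s['color'],(800,600)),f'pics/{n}9.png')
    for nm,c,z,r in (('carton',(632,-207),65,75),('ls',(632,-207),20,90),('sq',(451,278),75,50),('ss',(451,278),30,65),('cup',(545,-119),49,30),('jar',(538,113),65,25)):
        P=k[(np.abs(k[:,2]-z)<2.5)&(np.hypot(k[:,0]-c[0],k[:,1]-c[1])<r)]; q=cv2.minAreaRect(P[:,:2].astype(np.float32)); print(n,nm,len(P),np.round(q[0],1),np.round(q[1],1),round(q[2],1))
    for c,z in (((444,-241),85),((459,-36),94)):
        P=k[(np.abs(k[:,2]-z)<2.5)&(np.hypot(k[:,0]-c[0],k[:,1]-c[1])<35)]; print(cv2.minEnclosingCircle(P[:,:2].astype(np.float32)))
E
```

```text
time_s: 31.78
tcp_pos: [630.8, -206.6, 131.2]
tool_rot: [-3.138, 0.001, 1.08]
wrist_force: [0.3, -0.1, -0.1]
gripper_width: 0.903
grip_force: 0.0
time_s: 32.62
tcp_pos: [631.3, -206.7, 270.0]
tool_rot: [-3.139, 0.001, 1.081]
wrist_force: [-0.7, -0.1, -0.3]
gripper_width: 0.904
grip_force: 0.0
side carton 1692 [ 630.8 -207.5] [122.1  58.5] 62.0
side ls 819 [ 631.  -207.3] [146.   80.8] 61.8
side sq 455 [450.8 277.3] [64.2 62.9] 31.0
side ss 329 [450.3 278.1] [86.6 87.8] 31.2
side cup 191 [ 544.2 -119.9] [49.5 47.6] 31.9
side jar 179 [538.4 113.4] [39.7 37.8] 23.0
((443.38580322265625, -241.99574279785156), 24.366422653198242)
((458.53179931640625, -35.78942108154297), 21.074460983276367)
scene carton 872 [ 632.3 -206.9] [122.7  56.6] 61.7
scene ls 454 [ 633.5 -205.7] [144.7  80. ] 61.9
scene sq 908 [452.5 278.3] [62.9 62.1] 30.3
scene ss 535 [452.9 279.2] [86.8 87.3] 29.9
scene cup 99 [ 545.9 -118.3] [47.7 47.3] 55.7
scene jar 253 [538.7 113.6] [39.6 38.1] 34.4
((444.73333740234375, -241.1528778076172), 25.390981674194336)
((459.8344421386719, -36.28266906738281), 21.65342140197754)
```

View pics/side9.png

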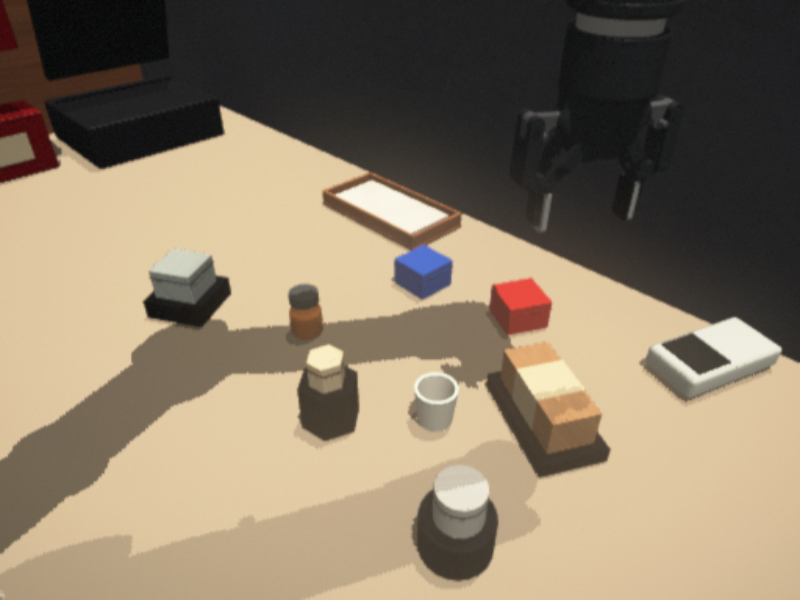

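All four pieces stand upright, within about 1 mm of centre and aligned: square tin (183,275), hex box (325,365), carton (550,395) and round tin (460,500). The cup (436,400) and jar (304,312) are unmoved and the gripper is clear.

```bash
python3 -c "
from cell import ticket
print(ticket.hand_in())"
```

```text
the job is handed in; nothing more can be done
None
```

The job is handed in after about 33 s of robot time: the hex box, round tin, square tin and carton each stand upright on their own stands, within about 1 mm of centre and with the carton and square tin within about 1° of the stand edges by the cameras, and the cup and jar have not moved.

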